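# Close the sample press with its loose crank

### The arm

A 7-joint arm with a two-finger parallel gripper is mounted at the origin on the work surface. World frame = base frame: x ahead of the robot, y to its left, z up, the work surface at z = 0. Lengths are in m, angles in rad, forces in N, time in s.
With the tool pointing down it reaches from about 0.4 to 0.85 m from the base axis. Payload 10.4 kg.
Tool frame: the origin (TCP) lies on the centre line of the jaws, within the pads' length; the fingertips stand ahead of it and the grasp point (between the pads) lies 11 mm behind it (tips_ahead is the x of the fingertips in the tool frame, in m); x points along the fingers, z is the direction in which the jaws open and shut, and the axes are right-handed (so a half turn about x gives the same grasp; the last joint's range is limited). The gripper opens to 87 mm and grips with 3 to 60 N. Pads are 19 mm wide; open, the fingers measure 117 mm over their backs; the gripper's body (75 mm by 190 mm) begins 51 mm behind the grasp point.
Start: joints at [-1.296, 0.332, -0.065, 1.46, 0.022, 1.35, -0.088], TCP at [0.183, 0.598, 0.231] pointing down, gripper open.
Joint ranges: [-2.6, 2.6], [-0.5, 2.12], [-1.47, 1.34], [0.16, 2.42], [-1.27, 4.41], [0.06, 2.06], [-2.6, 2.6]. Speed limits (rad/s): [2.22, 2.22, 2.79, 2.79, 3.14, 3.14, 3.14].

### API

Orientations are given as a unit quaternion [w, x, y, z].
In Python, from cell import read_state, read_camera, camera_info, close_job, trace, tips_ahead gives the robot as it stands.
- The arm moves only by the tool move_arm, never from a script. Its argument "plan" is a list of rows, each a list of 7 numbers: the opening, from 0 (shut) to 1 (fully open), then the shift along the world's x, y, z in cm, then the turn, a rotation vector about the world's x, y, z in degrees. A call has 1 to 8 rows; each row shifts and turns the commanded pose from where the row before left it; what a row does not reach is not made up. A row lasts 1/12 s, in which the tool goes at most 41.7 mm and 7.16 degrees, less where a joint would pass 70% of its speed; a pose out of reach is approached as far as the arm can. A call is refused whole if a number of a shift passes 4.17 or a number of a turn 7.16, either way. A call with a gripper value outside its range is refused whole. The fingers move at their own pace and stop on an object; the grip force is fixed at half the most. Time passes only in rows, so rows that do not move let the fingers close. It gives the time, the measured TCP pose, the force and the opening at its end, in the units of the state.
- read_state(): the state, without advancing time (a new reading comes with each control period).
- read_camera(name): name is "scene" or "top" or "wrist"; returns the picture (400x640x3 uint8, red, green, blue); there is no depth.
- camera_info(name): a dict with "fovy" (degrees; the focal length in pixels is half the picture's height over the tangent of half this angle, whatever the lens; pixels are square), "cx", "cy" (the principal point, pixels), "dist_coeffs" ([k1, k2, p1, p2, k3] as OpenCV has them; the pictures are not rectified), "R" (3x3) and "t" (3): a world point X has camera coordinates R X + t. Camera axes: x right, y down, z forward; pixel columns grow to the right and rows downward; lengths in m; the calibration is good to about 2 mm. A picture is of the moment at which its call begins: read the wrist's pose just before it. camera_info takes no time and is no camera call; for the wrist camera it gives the pose at the moment of the call.
- close_job(): hands the job in, once; it reports no verdict.
Trained networks look in the newest picture that a camera, given by its name, has taken for a name from the list of things; names that differ only in an ending like _2 or _b are one class to them, and where a whole thing is asked for, a point or a joint stands for the part that bears it (a point fixed in the world has none). Each returns a list of dicts, best first, with "confidence" (0 to 1); they miss things now and then, are a little off and sometimes report something else, mostly with a low value. They report only what shows in the picture. A call takes as long as a camera call. They do not tell look-alikes from the thing itself.
- trace(camera, label): "mask" (400x640 bool, what is visible of it) and "centre" ([column, row] in pixels, amid what is visible of it).
The state is a dict: "time_s": time; "q": joint angles; "qvel": joint speeds; "joint_torque": joint torques, N m; "position": TCP position; "ee_rot": TCP orientation; "wrist_force": force on the tool from outside, world axes, zero at the start; "wrist_torque": the same for the moment, N m; "width": finger opening in m.
Only numpy, scipy, OpenCV 4.12 (cv2) and the standard library are available. Lean on these libraries where they do the work, as an engineer would, in place of code of your own. Each camera call takes 0.05 s, during which the arm holds its last target. There are 200 camera calls.

### The job

Fit the loose crank onto the hex hidden in the well on top of the sample press, feeling for the engagement until it is fully down, never leaning on it or forcing it. Then wind it clockwise (seen from above) until the ram is home on the vessel lid and nip it up tight with about 10 N at the handle, without straining the screw. Leave the crank seated on the press and let go; do not disturb anything else on the bench.

Things in the scene. Friction and masses are not known exactly. Their poses are not given: they have to be found in the camera images.
- press: Fixed grey sample press: base 150 x 180 x 20 mm, two steel columns, crosshead 85 x 180 mm (long along its own y), top 150 mm above the bench, a vessel with a flat lid inside under the ram. A round dark steel guard well (inner radius 25.5 mm, wall 5 mm, rim 30 mm above the crosshead) stands on the crosshead's middle. Origin on the bench below the well's centre, z up.
- press_seat (a point): Centre of the well's floor, 150 mm above the bench, on the vertical screw axis. A steel hex stands here, 30 mm across flats for 18 mm, then a round tapered nose (30 to 24 mm wide) up to 24 mm. Its turn about the axis is unknown and differs each time. It turns only with the screw: friction 0.35 N m (about 4 N at the crank's handle), so light rubbing leaves it still.
- ram (a joint): How far the ram (steel disc 56 mm wide under the crosshead) is wound down, in m: 0 fully up, 0.01146 home on the vessel lid, where the screw meets a hard stop. A clockwise turn of the crank (seen from above) lowers it by 12 mm. It starts at 0 to 5 mm.
- sink (a joint): How far the hex is pressed down on the spring below it, in m: 0 when free, a third of a millimetre for each newton of downward push on the hex's top (it starts at 0.0003 from its own weight); above 0.0042 (about 12 N) it is leaned on too hard.
- twist (a joint): Wind-up of the torsion spring between hex and screw, in rad, clockwise positive: 0 when unloaded, 0.06 while winding against friction, 0.014 more for each newton at the crank's handle once the screw is at its stop (0.14 at 10 N: tight); beyond 0.25 (about 18 N at the handle) it is strained.
- crank: Loose steel crank, 0.3 to 0.45 kg, first standing on the bench on its socket. Origin at the middle of the socket's mouth (underside), z up its axis, x towards the handle. Arm 18 mm wide, 10 mm thick, 32 to 42 mm above the mouth, reaching 93 mm along x. Balanced to within 20 mm of the axis.
- crank_socket (a point): Middle of the crank's socket mouth, at its underside. Socket hexagonal outside (46 mm over corners), with a hex hole 31.8 mm across flats, 26 mm deep. It goes over the hex in six positions 60 degrees apart, with 7 degrees of play each way; not lined up, it rests 18 mm too high on the hex; fully down, it rests on the well's floor (at press_seat). Axes as the crank.
- crank_boss (a point): Centre of the crank's grip boss, a steel block on the crank's axis, 26 mm along x, 22 mm wide along y, from 42 to 74 mm above the socket mouth (this point at 58 mm): the place to hold the crank for lifting and fitting. Axes as the crank.
- crank_handle (a point): Centre of the crank's upright handle, a black sleeve 22 mm in diameter, from 48 to 94 mm above the socket mouth (this point at 71 mm), 85 mm from the crank's axis. It spins freely on its pin, so it can be held while it is carried round a circle. Axes as the crank.
- reagent_jar: Bystander: amber jar, 68 mm wide, 110 mm tall; origin under its centre.
- bottle_a: Bystander: white bottle with label, 70 mm wide, 160 mm tall; origin under its centre.
- bottle_b: Bystander: white bottle, 60 mm wide, 150 mm tall; origin under its centre.
- beaker: Bystander: glass beaker, 76 mm wide, 90 mm tall; origin under its centre.
- flask: Bystander: conical flask, 84 mm wide, 124 mm tall; origin under its centre.
- wrench: Bystander: spanner 170 mm long lying along its own x, between the robot and the press; origin under its middle.
- mortar: Bystander: white mortar, 100 mm wide, 55 mm tall; origin under its centre.
There are look-alikes about, which are no part of the job. What is shaped like the crank but turquoise is not meant. Leave any red look-alike of the press alone.

How it is judged:
On the way, in this order (a step that is already met when the one before it is completed fails the run):
1. the crank is fully down on the hex, upright in the well, with the ram still up (z of crank_socket in the frame of press between 0.145 and 0.154 m and horizontal distance between crank_socket and press_seat below 0.005 m and angle between crank_socket's own z axis and vertical below 0.12 rad and value of joint ram below 0.00846 m), for 0.2 s.
2. the ram is home and the screw is nipped up tight through the crank: at least 0.54 N m, about 6.4 N at the handle (z of crank_socket in the frame of press between 0.145 and 0.154 m and horizontal distance between crank_socket and press_seat below 0.005 m and angle between crank_socket's own z axis and vertical below 0.12 rad and value of joint ram above 0.01076 m and value of joint twist above 0.09 rad), for 0.05 s.
At the end, for the whole second after the job is handed in: The ram is wound home (within 0.7 mm of its stop at 0.01146 m), and the crank is released and at rest on the press, its socket mouth within 4 mm of the well's floor and 5 mm of the screw axis, upright within 0.12 rad (z of crank_socket in the frame of press between 0.145 and 0.154 m and horizontal distance between crank_socket and press_seat below 0.005 m and angle between crank_socket's own z axis and vertical below 0.12 rad and value of joint ram above 0.01076 m and linear speed of crank below 0.02 m/s); the robot touches nothing.
It fails at once if the hex is leaned on with more than about 12 N (it sinks over 4.2 mm) (value of joint sink above 0.0042 m).
It fails at once if the screw is strained: over 1.5 N m, about 18 N at the handle, either way (value of joint twist above 0.25 rad or value of joint twist below -0.25 rad).
It fails at once if another thing on the bench is moved by more than 2 cm (distance of any of reagent_jar, bottle_a, bottle_b, beaker, flask, wrench, mortar from where it was at the start of the episode above 0.02 m).
It also fails if it takes over 72 s, if anything falls off the work surface, if the arm or the gripper's body presses on something with over 40 N, if the wrist force passes 120 N, or if a joint passes its speed limit or range.

## Working session

There is one attempt and no reset: what is moved stays moved. The work goes in short steps, Python scripts to look and compute and a tool call to move; the robot and the scene stay as the last step left them, time stands still between calls to the robot, and variables do not carry over. Pictures are saved under pics/ and viewed, about 8 in all and at most 12, crops included, and the job is handed in when it is done.

Besides the shell and the picture viewer there is one more tool, called after "Emit:" by a JSON object that holds its "api" and its "payload", one argument or row to a line. move_arm: Moves the arm, as the interface text tells. Its arguments: {"type":"object","properties":{"plan":{"type":"array","items":{"type":"array","items":{"type":"number"}}}},"required":["plan"]}

```bash
mkdir -p pics; ls
cat > h.py <<'E'
import numpy as np, cv2
from cell import *
def K(ci):
    f=200/np.tan(np.radians(ci['fovy'])/2); return np.array([[f,0,ci['cx']],[0,f,ci['cy']],[0,0,1.]])
def px2w(ci,uv,z):
    p=cv2.undistortPoints(np.array(uv,float).reshape(-1,1,2),K(ci),np.array(ci['dist_coeffs'])).reshape(-1,2)
    R=np.array(ci['R']);t=np.array(ci['t']);C=-R.T@t
    d=np.c_[p,np.ones(len(p))]@R
    return C+d*((z-C[2])/d[:,2])[:,None]
def w2px(ci,X):
    R=np.array(ci['R']);return cv2.projectPoints(np.array(X,float).reshape(-1,1,3),cv2.Rodrigues(R)[0],np.array(ci['t']),K(ci),np.array(ci['dist_coeffs']))[0].reshape(-1,2)
def save(n,im): cv2.imwrite('pics/'+n+'.png',im[:,:,::-1])
E
python3 - <<'E'
from h import *
s=read_state(); print(s,tips_ahead)
a=read_camera('scene'); b=read_camera('top')
save('scene',a);save('top',b)
save('both',cv2.resize(np.vstack([a,b]),(640,800))[:800]) 
for c in('scene','top'):
    ci=camera_info(c);print(c,ci['t'],-np.array(ci['R']).T@ci['t'],ci['fovy'])
    for n in('crank','press','crank_boss','crank_handle'):
        for d in trace(c,n)[:4]: print(c,n,round(d['confidence'],2),d['centre'],d['mask'].sum(),px2w(ci,d['centre'],0.05)[0].round(3),px2w(ci,d['centre'],.15)[0].round(3))
E
```

```text
pics
{'time_s': 0.0, 'q': array([-1.29559201,  0.33286716, -0.06473743,  1.46095609,  0.02157848,
        1.34988809, -0.08852674]), 'qvel': array([ 0.00237946, -0.00042498, -0.00137478, -0.00016082,  0.00104573,
       -0.00090067, -0.00125858]), 'joint_torque': array([-1.88351078e-03, -6.23256898e+01,  2.33407924e-02, -3.89925456e+01,
       -6.15185313e-02,  3.93497804e-02,  1.61587623e-04]), 'position': array([0.18325393, 0.59713229, 0.2297499 ]), 'ee_rot': array([ 0.56824028, -0.42060673,  0.56903591,  0.41998941]), 'wrist_force': array([-0.24401293, -0.27267846,  0.98092361]), 'wrist_torque': array([-0.06837864,  0.05350983, -0.04469775]), 'width': 0.08720395966189734} 0.008
scene [-0.02517074 -0.2531849   1.77633033] [ 1.50039699 -0.06155374  0.98239789] 46.20071639766893
scene crank 0.96 [442.3, 189.6] 471 [0.401 0.378 0.05 ] [0.519 0.331 0.15 ]
scene crank 0.57 [415.5, 203.9] 549 [0.462 0.281 0.05 ] [0.573 0.244 0.15 ]
scene crank 0.43 [485.1, 220.8] 885 [0.549 0.465 0.05 ] [0.651 0.408 0.15 ]
scene press 0.85 [320.8, 236.7] 4598 [ 0.58  -0.012  0.05 ] [ 0.678 -0.017  0.15 ]
[... 508 characters left out ...]
190773 1.42212896] [0.31096964 0.00256452 1.49372001] 50.19932268255112
top crank 0.78 [208.9, 256.5] 299 [0.376 0.391 0.05 ] [0.371 0.364 0.15 ]
top crank 0.48 [242.7, 240.5] 280 [0.428 0.277 0.05 ] [0.42  0.258 0.15 ]
top press 0.73 [327.9, 191.5] 2238 [ 0.592 -0.016  0.05 ] [ 0.573 -0.014  0.15 ]
top press 0.73 [390.0, 289.3] 2616 [ 0.258 -0.215  0.05 ] [ 0.262 -0.2    0.15 ]
top crank_boss 0.87 [210.2, 257.8] 329 [0.371 0.386 0.05 ] [0.367 0.36  0.15 ]
top crank_boss 0.5 [244.5, 235.3] 250 [0.446 0.271 0.05 ] [0.436 0.252 0.15 ]
top crank_handle 0.72 [242.8, 235.9] 289 [0.444 0.276 0.05 ] [0.435 0.257 0.15 ]
top crank_handle 0.59 [209.4, 257.3] 325 [0.373 0.389 0.05 ] [0.369 0.362 0.15 ]
```

View pics/scene.png

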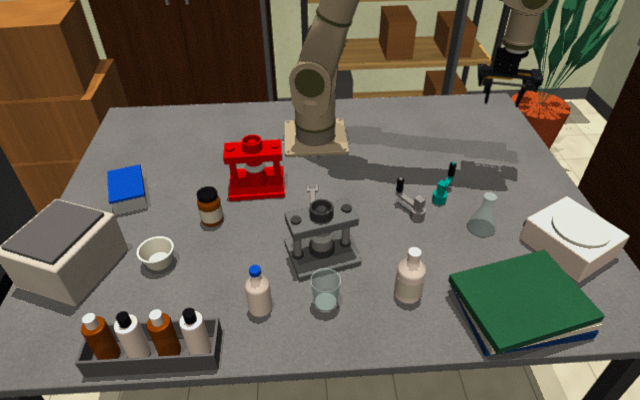

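View pics/top.png

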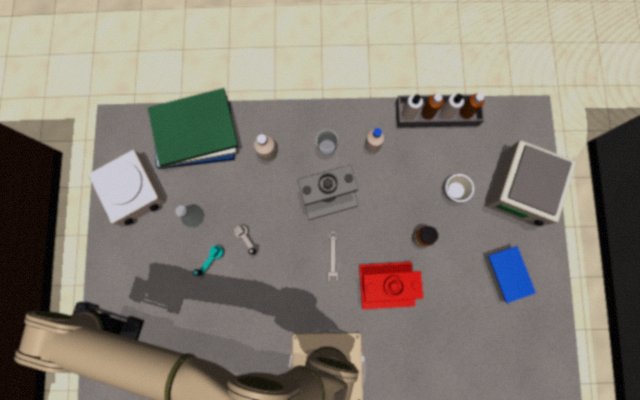

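The scene and top views agree. For the crank, the grey steel one at top (245,238) / scene (412,203) fits the description, and the turquoise look-alike is at top (209,257) / scene (443,190). For the press, the grey one is at top (328,187) and the red look-alike is at top (393,286). I'm choosing the grey crank and grey press, and will check both in one close crop.

Run:
```python
from h import *
a=cv2.imread('pics/scene.png');b=cv2.imread('pics/top.png')
z=lambda im,x,y,w,h:cv2.resize(im[y:y+h,x:x+w],(400,300),interpolation=cv2.INTER_CUBIC)
cv2.imwrite('pics/crop1.png',np.vstack([np.hstack([z(b,225,215,40,30*1),z(b,296,160,64,48)]),np.hstack([z(a,380,165,80,60),z(a,280,185,88,66)])]))
```

```text
(no output)
```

View pics/crop1.png

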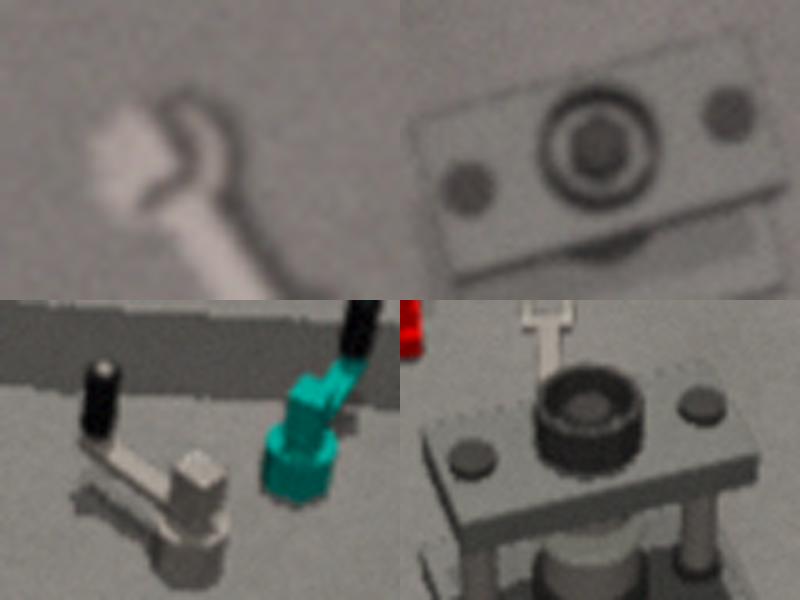

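Close up, the crank is plain steel with a black handle and the press is grey, so the choice stands. Boss top is at top (238,230.5) / scene (420,198), handle top at scene (400,178.6), and well rim centre at top (328,183.7) / scene (321.4,207).

Run:
```python
from h import *
from scipy.spatial.transform import Rotation as Ro
t=camera_info('top');s=camera_info('scene')
print('boss',px2w(t,[238,230.5],.074),px2w(s,[420,198],.074))
print('handle',px2w(s,[400.2,178.6],.094),px2w(t,[252.5,252.5],.094))
print('well',px2w(t,[328,183.7],.18),px2w(s,[321.4,207],.18))
w=camera_info('wrist');st=read_state();print(Ro.from_quat(st['ee_rot'],scalar_first=True).as_matrix().round(3))
print('wristcam',-np.array(w['R']).T@w['t'],np.array(w['R']).round(2),w['fovy'])
```

```text
boss [[0.45992586 0.2882812  0.074     ]] [[0.46300136 0.29073809 0.074     ]]
handle [[0.39177722 0.24281799 0.094     ]] [[0.38480793 0.23545394 0.094     ]]
well [[ 0.59201274 -0.01465211  0.18      ]] [[ 0.6011881  -0.01072801  0.18      ]]
[[ 0.    -0.956  0.293]
 [ 0.     0.293  0.956]
 [-1.     0.     0.   ]]
wristcam [0.11465663 0.61778173 0.38424931] [[ 0.29  0.96  0.  ]
 [ 0.92 -0.28  0.26]
 [ 0.25 -0.08 -0.97]] 65.78419943416101
```

Emit:
{"api": "move_arm", "payload": {
  "plan": [
    [1,2.7,-3,0,0,0,-4],
    [1,2.7,-3,0,0,0,-4],
    [1,2.7,-3,0,0,0,-4],
    [1,2.7,-3,0,0,0,-4],
    [1,2.7,-3,0,0,0,-4],
    [1,2.7,-3,0,0,0,-4],
    [1,2.7,-3,0,0,0,-4],
    [1,2.7,-3,0,0,0,-4]
  ]
}}

```text
time_s: 1.17
position: [0.4004, 0.3558, 0.2309]
ee_rot: [0.663, -0.246, 0.663, 0.246]
wrist_force: [0.3, 0.0, -0.6]
width: 0.0867
```

Emit:
{"api": "move_arm", "payload": {
  "plan": [
    [1,2.7,-3,0,0,0,-4],
    [1,2.7,-3,0,0,0,-3],
    [1,0,0,0,0,0,0],
    [1,0,0,0,0,0,0]
  ]
}}

```text
time_s: 1.5
position: [0.455, 0.2953, 0.2308]
ee_rot: [0.677, -0.205, 0.677, 0.205]
wrist_force: [-0.3, 0.1, 0.2]
width: 0.0873
```

```bash
cat > pose.py <<'E'
from h import *
from scipy.spatial.transform import Rotation as Ro
def p():
    s=read_state();R=Ro.from_quat(s['ee_rot'],scalar_first=True).as_matrix()
    print('t',s['time_s'],'pos',s['position'].round(4),'jaw az',np.degrees(np.arctan2(R[1,2],R[0,2])).round(1),'x',R[:,0].round(3),'F',s['wrist_force'].round(2),'T',s['wrist_torque'].round(2),'w',round(s['width'],4),'q',s['q'].round(2))
    return s
E
python3 - <<'E'
from pose import *
p();ci=camera_info('wrist');im=read_camera('wrist');save('w1',im)
print(w2px(ci,[[.461,.2895,.074],[.39,.241,.094]]))
for n in('crank','crank_boss','crank_handle'):
    for d in trace('wrist',n)[:2]: print(n,d['confidence'],d['centre'],d['mask'].sum())
E
```

```text
t 1.5 pos [0.455  0.2953 0.2308] jaw az 33.7 x [ 0.001 -0.    -1.   ] F [-0.28  0.11  0.16] T [0.01 0.06 0.  ] w 0.0873 q [-0.89  0.15  0.25  1.7  -0.04  1.31 -0.04]
[[319.31391307 196.59249465]
 [231.48881688 202.76270817]]
crank 0.8 [296.3, 71.4] 2739
crank 0.77 [296.7, 194.2] 2762
crank_boss 0.97 [296.6, 72.1] 2777
crank_boss 0.94 [294.8, 191.1] 2740
crank_handle 0.89 [297.0, 71.0] 2741
crank_handle 0.81 [294.7, 189.5] 2798
```

View pics/w1.png

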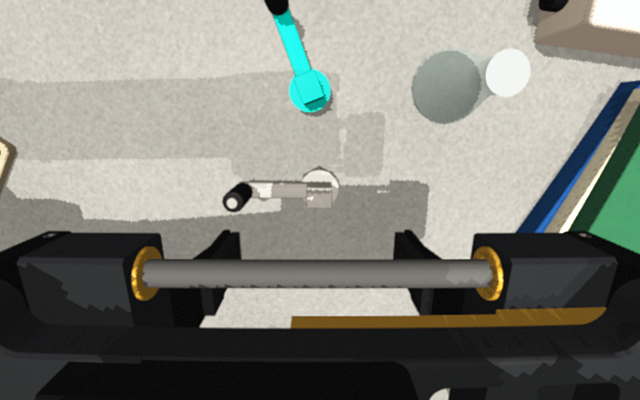

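The wrist view shows the grey crank with its boss top at (318,195) and handle top at (233,202), matching the predictions. The turquoise one is at (310,90). I'll descend over the boss.

Emit:
{"api": "move_arm", "payload": {
  "plan": [
    [1,0.4,-0.5,-3,0,0,1],
    [1,0,0,-3,0,0,0],
    [1,0,0,-3,0,0,0],
    [1,0,0,-3,0,0,0],
    [1,0,0,-3,0,0,0],
    [1,0,0,-2,0,0,0],
    [1,0,0,0,0,0,0],
    [1,0,0,0,0,0,0]
  ]
}}

```text
time_s: 2.37
position: [0.4564, 0.2931, 0.0603]
ee_rot: [0.674, -0.213, 0.675, 0.213]
wrist_force: [-0.3, 0.2, 0.7]
width: 0.0872
```

Run:
```python
from pose import *
p();ci=camera_info('wrist');im=read_camera('wrist');save('w2',im)
print(w2px(ci,[[.459,.290,.074],[.391,.2425,.094]]))
```

```text
t 2.3667 pos [0.4564 0.2931 0.0603] jaw az 35.0 x [-0.001 -0.001 -1.   ] F [-0.32  0.22  0.73] T [-0.   -0.07 -0.01] w 0.0872 q [-0.86  0.32  0.24  1.88 -0.09  0.96  0.03]
[[319.21118514 272.80794922]
 [133.41053462 293.15806605]]
```

View pics/w2.png

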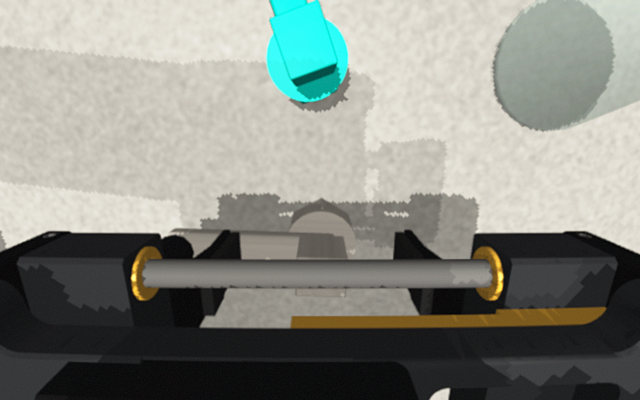

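Emit:
{"api": "move_arm", "payload": {
  "plan": [
    [1,0.25,-0.3,-0.5,0,0,0],
    [1,0,0,0,0,0,0],
    [1,0,0,0,0,0,0],
    [0,0,0,0,0,0,0],
    [0,0,0,0,0,0,0],
    [0,0,0,0,0,0,0],
    [0,0,0,0,0,0,0],
    [0,0,0,0,0,0,0]
  ]
}}

```text
time_s: 3.08
position: [0.4598, 0.2896, 0.0556]
ee_rot: [0.675, -0.212, 0.674, 0.212]
wrist_force: [-1.1, -0.2, -0.1]
width: 0.0612
```

Emit:
{"api": "move_arm", "payload": {
  "plan": [
    [0,0,0,0,0,0,0],
    [0,0,0,0,0,0,0],
    [0,0,0,0,0,0,0],
    [0,0,0,0,0,0,0]
  ]
}}

```text
time_s: 3.42
position: [0.4599, 0.2895, 0.0556]
ee_rot: [0.675, -0.212, 0.674, 0.212]
wrist_force: [0.5, -0.2, 0.5]
width: 0.0346
```

Emit:
{"api": "move_arm", "payload": {
  "plan": [
    [0,0,0,0,0,0,0],
    [0,0,0,0,0,0,0],
    [0,0,0,0,0,0,0],
    [0,0,0,0,0,0,0],
    [0,0,0,0,0,0,0]
  ]
}}

```text
time_s: 3.83
position: [0.46, 0.2896, 0.0556]
ee_rot: [0.675, -0.212, 0.674, 0.212]
wrist_force: [1.8, 0.9, -1.1]
width: 0.0259
```

Emit:
{"api": "move_arm", "payload": {
  "plan": [
    [0,0,0,0.5,0,0,0],
    [0,0,0,1.5,0,0,0],
    [0,0,0,3,0,0,0],
    [0,0,0,4,0,0,0],
    [0,0,0,4,0,0,0],
    [0,0,0,4,0,0,0],
    [0,0,0,3,0,0,0],
    [0,0,0,0,0,0,0]
  ]
}}

```text
time_s: 4.5
position: [0.4617, 0.2905, 0.2624]
ee_rot: [0.677, -0.211, 0.672, 0.213]
wrist_force: [0.3, 0.8, -3.8]
width: 0.0259
```

```bash
python3 -c "
from pose import *
p()"
```

```text
t 4.5 pos [0.4617 0.2905 0.2624] jaw az 34.9 x [ 0.007  0.006 -1.   ] F [ 0.3   0.8  -3.79] T [ 0.01 -0.14 -0.02] w 0.0259 q [-0.88  0.13  0.26  1.65 -0.03  1.36 -0.01]
```

Emit:
{"api": "move_arm", "payload": {
  "plan": [
    [0,1.35,-3.7,0.3,0,0,-3.5],
    [0,1.35,-3.7,0.3,0,0,-3.5],
    [0,1.35,-3.7,0.3,0,0,-3.5],
    [0,1.35,-3.7,0.3,0,0,-3.5],
    [0,1.35,-3.7,0.3,0,0,-3.5],
    [0,1.35,-3.7,0.3,0,0,-3.5],
    [0,1.35,-3.7,0.3,0,0,-3.5],
    [0,1.35,-3.7,0.3,0,0,-3.5]
  ]
}}

```text
time_s: 5.17
position: [0.5674, -0.0085, 0.2788]
ee_rot: [0.705, -0.042, 0.706, 0.042]
wrist_force: [0.5, 0.3, -4.4]
width: 0.026
```

Emit:
{"api": "move_arm", "payload": {
  "plan": [
    [0,1.35,-3.7,0,0,0,-3.5],
    [0,1.35,-3.7,0,0,0,-3.5],
    [0,0,0,0,0,0,0],
    [0,0,0,0,0,0,0],
    [0,0,0,0,0,0,0]
  ]
}}

```text
time_s: 5.58
position: [0.5943, -0.0803, 0.2784]
ee_rot: [0.706, 0.001, 0.708, -0.0]
wrist_force: [0.3, 0.6, -3.7]
width: 0.0256
```

Run:
```python
from pose import *
p();ci=camera_info('wrist');im=read_camera('wrist');save('w3',im)
print(w2px(ci,[[.597,-.013,.18],[.597,-.013,.174]]))
```

```text
t 5.5833 pos [ 0.5943 -0.0803  0.2784] jaw az -0.1 x [-0.002  0.    -1.   ] F [ 0.25  0.61 -3.73] T [-0.03  0.08  0.06] w 0.0256 q [-0.43  0.28  0.61  1.48 -0.16  1.43  0.18]
[[321.15763377 122.07342725]
 [321.07465475 121.97327249]]
```

View pics/w3.png

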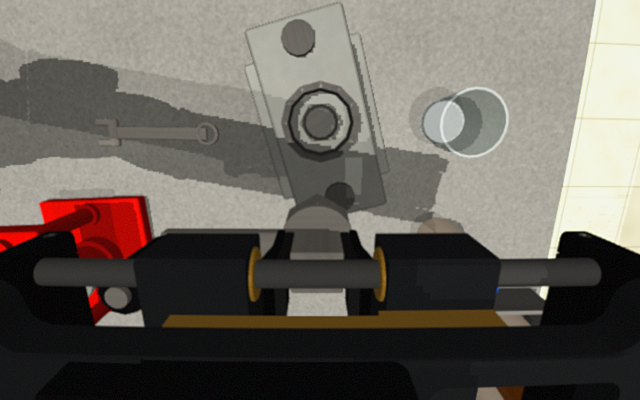

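Well rim centre is at about (320,121.5), against (321,122) predicted. The held socket's top edge shows around (318,195). I'll fit both more exactly.

Run:
```python
from h import *
from scipy.optimize import least_squares
im=cv2.imread('pics/w3.png');ci=camera_info('wrist')
g=cv2.cvtColor(im,cv2.COLOR_BGR2GRAY).astype(np.float32)
yy,xx=np.mgrid[:400,:640]
near=np.hypot(xx-320,yy-122)<42
m=((g<45)&near).astype(np.uint8)
n,l,s,c=cv2.connectedComponentsWithStats(m);k=1+np.argmax(s[1:,4]);print(s[k],c[k])
pts=np.argwhere(l==k)[:,::-1]
hull=cv2.convexHull(pts.astype(np.int32))
e=cv2.fitEllipse(hull);print(e,[px2w(ci,e[0],z).round(4) for z in(.18,.165,.15)])
th=np.linspace(0,2*np.pi,100)
o=im.copy()
def ring(c,z,r,col,n=100):
    th=np.arange(n)*2*np.pi/n
    P=w2px(ci,np.c_[c[0]+r*np.cos(th),c[1]+r*np.sin(th),np.full(n,z)]);cv2.polylines(o,[np.int32(P*16)],True,col,1,cv2.LINE_8,4);return P
w=px2w(ci,e[0],.18)[0]
ring(w,.18,.0255,(0,0,255));ring(w,.18,.0305,(0,255,0));ring(w,.174,.012,(255,0,0));ring(w,.15,.0255,(0,255,255))
c=(.5943,-.0803)
mz=.2784-.0556
ring(c,mz,.023,(0,0,255),6);ring(c,mz+.032,.023,(0,255,0),6)
P=w2px(ci,[[c[0]+a*.013,c[1]+b*.011,mz+.074] for a,b in((1,1),(1,-1),(-1,-1),(-1,1))]);cv2.polylines(o,[np.int32(P*16)],True,(255,0,255),1,8,4)
cv2.imwrite('pics/w3c.png',cv2.resize(o[70:330,225:415],None,fx=2.3,fy=2.3,interpolation=cv2.INTER_CUBIC))
```

```text
[288  89  65  69 503] [318.77534791 128.49304175]
((320.0408630371094, 123.46981048583984), (63.82440185546875, 70.44052124023438), 178.18797302246094) [array([[ 0.5962, -0.0131,  0.18  ]]), array([[ 0.5963, -0.0134,  0.165 ]]), array([[ 0.5964, -0.0136,  0.15  ]])]
```

View pics/w3c.png

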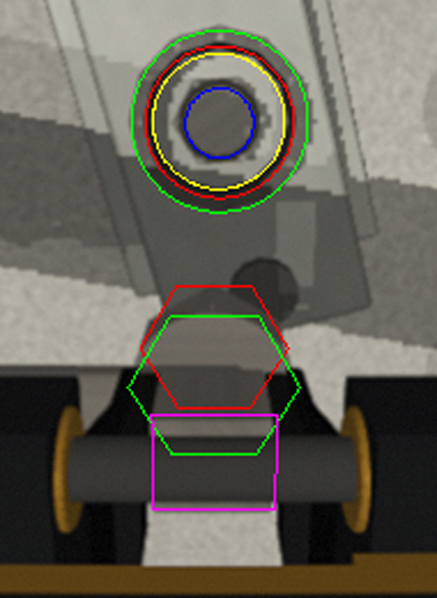

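Run:
```python
from h import *
im=cv2.imread('pics/w3.png');ci=camera_info('wrist')
x0,y0,f=270,180,6
cr=cv2.resize(im[y0:y0+75,x0:x0+100],None,fx=f,fy=f,interpolation=cv2.INTER_CUBIC)
cr=np.clip(cr.astype(float)*1.8-60,0,255).astype(np.uint8)
def poly(c,z,r,col,n,off):
    th=off+np.arange(n)*2*np.pi/n
    P=(w2px(ci,np.c_[c[0]+r*np.cos(th),c[1]+r*np.sin(th),np.full(n,z)])+.5-[x0,y0])*f
    cv2.polylines(cr,[np.int32(P)],True,col,1)
mz=.2784-.0556;c=(.5943,-.0803)
poly(c,mz,.023,(0,0,255),6,np.pi/6);poly(c,mz+.032,.023,(0,255,0),6,np.pi/6);poly(c,mz+.032,.0199,(255,0,0),60,0)
cv2.imwrite('pics/w3d.png',cr)
```

```text
(no output)
```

View pics/w3d.png

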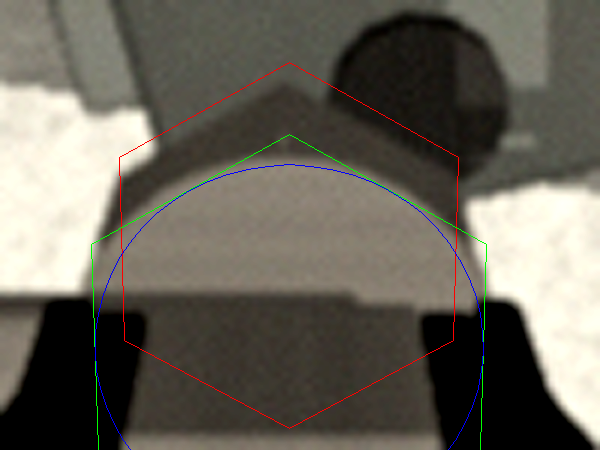

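Run:
```python
from h import *
ci=camera_info('wrist')
mz=.2784-.0556;c=np.array((.5943,-.0803))
F=[(0,.023,0,88),(0,.011,.042,299),(0,.011,.074,430)]
def rows(dy,dz,ti):
    X=[]
    for x,y,z,_ in F:
        zz=z-.0625 # about grasp
        X.append([c[0]+x,c[1]+dy+y-ti*zz,mz+.0625+dz+zz+ti*y])
    return (w2px(ci,X)[:,1]+.5-180)*6
print(rows(0,0,0).round(),[f[3] for f in F])
from scipy.optimize import least_squares
r=least_squares(lambda p:(rows(*p)-[f[3] for f in F])/6,[0,0,0],x_scale=[.001,.001,.01]);print(r.x)
r=least_squares(lambda p:(rows(p[0],0,p[1])-[f[3] for f in F])/6,[0,0],x_scale=[.001,.01]);print(r.x,r.fun)
r=least_squares(lambda p:(rows(p[0],p[1],0)-[f[3] for f in F])/6,[0,0],x_scale=[.001,.001]);print(r.x,r.fun)
```

```text
[ 62. 283. 421.] [88, 299, 430]
[-0.00930074 -0.01976261  0.02399914]
[-0.00122327 -0.03100762] [-0.12447619  0.23616058 -0.10982921]
[-0.00579309 -0.01118433] [-0.04423305  0.09710097 -0.05043696]
```

Emit:
{"api": "move_arm", "payload": {
  "plan": [
    [0,0.22,3,0,0.5,0,0],
    [0,0,3,-1,0.5,0,0],
    [0,0,0.93,-1.8,0,0,0],
    [0,0,0,0,0,0,0],
    [0,0,0,0,0,0,0],
    [0,0,0,0,0,0,0]
  ]
}}

```text
time_s: 6.13
position: [0.597, -0.0113, 0.2521]
ee_rot: [0.707, 0.006, 0.707, 0.006]
wrist_force: [0.1, -0.5, -3.6]
width: 0.0258
```

Run:
```python
from pose import *
s=p();ci=camera_info('wrist');im=read_camera('wrist');save('w4',im)
o=cv2.cvtColor(im,cv2.COLOR_RGB2BGR)
x0,y0,f=260,170,6
cr=cv2.resize(o[y0:y0+80,x0:x0+120],None,fx=f,fy=f,interpolation=cv2.INTER_CUBIC)
cr=np.clip(cr.astype(float)*1.8-40,0,255).astype(np.uint8)
def poly(c,z,r,col,n,off):
    th=off+np.arange(n)*2*np.pi/n
    P=(w2px(ci,np.c_[c[0]+r*np.cos(th),c[1]+r*np.sin(th),np.full(n,z)])+.5-[x0,y0])*f
    cv2.polylines(cr,[np.int32(P)],True,col,1)
w=(.596,-.013)
poly(w,.18,.0305,(0,255,0),100,0);poly(w,.18,.0255,(255,255,0),100,0)
poly(s['position'][:2]+[-.0005,-.0021],s['position'][2]-.0556,.023,(0,0,255),6,np.pi/6)
cv2.imwrite('pics/w4c.png',cr)
```

```text
t 6.1333 pos [ 0.597  -0.0113  0.2521] jaw az -0.0 x [ 0.     0.017 -1.   ] F [ 0.1  -0.48 -3.57] T [-0.16 -0.02 -0.1 ] w 0.0258 q [-0.51  0.28  0.57  1.53 -0.17  1.37  0.08]
```

View pics/w4c.png

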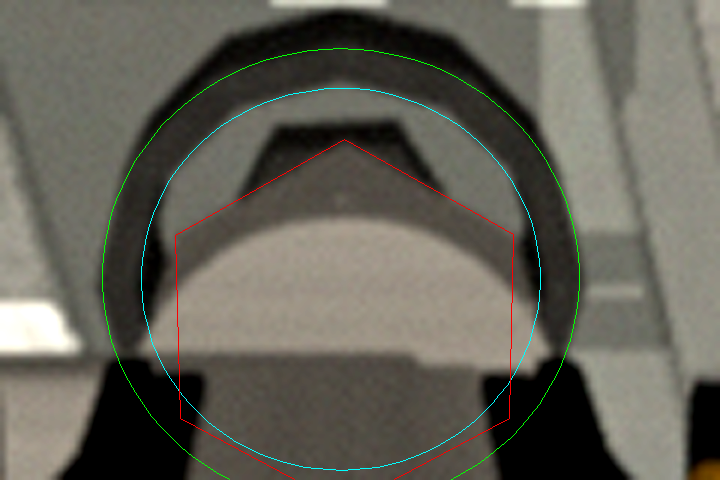

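The rim fits the projected circles, and the socket fits its predicted outline centred in the well. The hex behind it shows a flat facing the camera at about (280–405,125) in the crop, so the crank is about 27° off. I'll turn it -27° and descend in small feeling steps.

Emit:
{"api": "move_arm", "payload": {
  "plan": [
    [0,0,0,0,0,0,-6.75],
    [0,0,0,0,0,0,-6.75],
    [0,0,0,0,0,0,-6.75],
    [0,0,0,0,0,0,-6.75],
    [0,0,0,0,0,0,0],
    [0,0,0,0,0,0,0],
    [0,0,0,0,0,0,0]
  ]
}}

```text
time_s: 6.77
position: [0.5972, -0.0116, 0.252]
ee_rot: [0.689, 0.17, 0.686, -0.158]
wrist_force: [-0.1, 0.4, -4.9]
width: 0.0258
```

```bash
python3 -c "
from pose import *
p()"
```

```text
t 6.7667 pos [ 0.5972 -0.0116  0.252 ] jaw az -26.9 x [ 0.009  0.016 -1.   ] F [-0.06  0.38 -4.94] T [-0.17  0.04  0.05] w 0.0258 q [-0.56  0.28  0.64  1.54 -0.19  1.36 -0.38]
```

Emit:
{"api": "move_arm", "payload": {
  "plan": [
    [0,0,0,-0.7,0,0,0],
    [0,0,0,-0.7,0,0,0],
    [0,0,0,-0.7,0,0,0],
    [0,0,0,0,0,0,0],
    [0,0,0,0,0,0,0]
  ]
}}

```text
time_s: 7.18
position: [0.5967, -0.0112, 0.2298]
ee_rot: [0.688, 0.171, 0.686, -0.16]
wrist_force: [-0.6, -0.0, -3.5]
width: 0.0259
```

Emit:
{"api": "move_arm", "payload": {
  "plan": [
    [0,0,0,-0.2,0,0,0],
    [0,0,0,-0.2,0,0,0],
    [0,0,0,-0.1,0,0,0],
    [0,0,0,0,0,0,0],
    [0,0,0,0,0,0,0]
  ]
}}

```text
time_s: 7.6
position: [0.5971, -0.0112, 0.2256]
ee_rot: [0.689, 0.171, 0.686, -0.159]
wrist_force: [0.2, 0.3, -4.6]
width: 0.0257
```

Emit:
{"api": "move_arm", "payload": {
  "plan": [
    [0,0,0,-0.1,0,0,0],
    [0,0,0,-0.1,0,0,0],
    [0,0,0,0,0,0,0],
    [0,0,0,0,0,0,0]
  ]
}}

```text
time_s: 7.93
position: [0.597, -0.0112, 0.2235]
ee_rot: [0.689, 0.171, 0.686, -0.159]
wrist_force: [-0.3, -0.8, -4.2]
width: 0.026
```

Emit:
{"api": "move_arm", "payload": {
  "plan": [
    [0,0,0,-0.1,0,0,0],
    [0,0,0,0,0,0,0],
    [0,0,0,0,0,0,0]
  ]
}}

```text
time_s: 8.18
position: [0.5971, -0.0112, 0.2226]
ee_rot: [0.689, 0.171, 0.686, -0.159]
wrist_force: [0.1, -0.0, -4.2]
width: 0.0251
```

Emit:
{"api": "move_arm", "payload": {
  "plan": [
    [0,0,0,-0.1,0,0,0],
    [0,0,0,0,0,0,0],
    [0,0,0,0,0,0,0]
  ]
}}

```text
time_s: 8.43
position: [0.5971, -0.0112, 0.2215]
ee_rot: [0.689, 0.171, 0.686, -0.159]
wrist_force: [0.1, -0.1, -3.8]
width: 0.026
```

Emit:
{"api": "move_arm", "payload": {
  "plan": [
    [0,0,0,-0.1,0,0,0],
    [0,0,0,0,0,0,0],
    [0,0,0,0,0,0,0]
  ]
}}

```text
time_s: 8.68
position: [0.597, -0.0112, 0.2205]
ee_rot: [0.689, 0.171, 0.686, -0.159]
wrist_force: [0.1, 0.0, -4.1]
width: 0.0255
```

Emit:
{"api": "move_arm", "payload": {
  "plan": [
    [0,0,0,-0.1,0,0,0],
    [0,0,0,-0.1,0,0,0],
    [0,0,0,0,0,0,0],
    [0,0,0,0,0,0,0]
  ]
}}

```text
time_s: 9.02
position: [0.597, -0.0112, 0.2185]
ee_rot: [0.689, 0.171, 0.686, -0.159]
wrist_force: [0.3, 1.0, -4.5]
width: 0.0258
```

Emit:
{"api": "move_arm", "payload": {
  "plan": [
    [0,0,0,-0.1,0,0,0],
    [0,0,0,0,0,0,0],
    [0,0,0,0,0,0,0]
  ]
}}

```text
time_s: 9.27
position: [0.597, -0.0112, 0.2175]
ee_rot: [0.689, 0.171, 0.686, -0.159]
wrist_force: [0.0, -0.4, -4.0]
width: 0.0257
```

Emit:
{"api": "move_arm", "payload": {
  "plan": [
    [0,0,0,-0.1,0,0,0],
    [0,0,0,-0.1,0,0,0],
    [0,0,0,-0.1,0,0,0],
    [0,0,0,0,0,0,0],
    [0,0,0,0,0,0,0]
  ]
}}

```text
time_s: 9.68
position: [0.597, -0.0112, 0.2145]
ee_rot: [0.689, 0.171, 0.686, -0.159]
wrist_force: [0.5, -0.5, -5.8]
width: 0.0255
```

Emit:
{"api": "move_arm", "payload": {
  "plan": [
    [0,0,0,-0.1,0,0,0],
    [0,0,0,-0.1,0,0,0],
    [0,0,0,0,0,0,0],
    [0,0,0,0,0,0,0]
  ]
}}

```text
time_s: 10.02
position: [0.597, -0.0112, 0.2125]
ee_rot: [0.689, 0.171, 0.686, -0.159]
wrist_force: [0.5, 0.3, -4.4]
width: 0.0259
```

```bash
python3 -c "
from pose import *
p()"
```

```text
t 10.0167 pos [ 0.597  -0.0112  0.2125] jaw az -27.1 x [ 0.008  0.016 -1.   ] F [ 0.46  0.25 -4.43] T [-0.21  0.07 -0.  ] w 0.0259 q [-0.56  0.31  0.63  1.6  -0.2   1.29 -0.37]
```

Emit:
{"api": "move_arm", "payload": {
  "plan": [
    [0,0,0,-0.1,0,0,0],
    [0,0,0,-0.1,0,0,0],
    [0,0,0,-0.1,0,0,0],
    [0,0,0,0,0,0,0],
    [0,0,0,0,0,0,0]
  ]
}}

```text
time_s: 10.43
position: [0.597, -0.0112, 0.2095]
ee_rot: [0.689, 0.171, 0.686, -0.159]
wrist_force: [0.0, 0.5, -4.6]
width: 0.0258
```

Emit:
{"api": "move_arm", "payload": {
  "plan": [
    [0,0,0,-0.1,0,0,0],
    [0,0,0,-0.1,0,0,0],
    [0,0,0,0,0,0,0],
    [0,0,0,0,0,0,0]
  ]
}}

```text
time_s: 10.77
position: [0.597, -0.0112, 0.2075]
ee_rot: [0.689, 0.171, 0.686, -0.159]
wrist_force: [-0.3, 0.5, -4.1]
width: 0.0259
```

Emit:
{"api": "move_arm", "payload": {
  "plan": [
    [0,0,0,-0.1,0,0,0],
    [0,0,0,0,0,0,0],
    [0,0,0,0,0,0,0]
  ]
}}

```text
time_s: 11.02
position: [0.597, -0.0112, 0.2065]
ee_rot: [0.689, 0.171, 0.686, -0.159]
wrist_force: [-1.1, -0.2, -4.2]
width: 0.0259
```

Emit:
{"api": "move_arm", "payload": {
  "plan": [
    [0,0,0,-0.05,0,0,0],
    [0,0,0,0,0,0,0],
    [0,0,0,0,0,0,0]
  ]
}}

```text
time_s: 11.27
position: [0.5971, -0.0112, 0.206]
ee_rot: [0.689, 0.171, 0.686, -0.159]
wrist_force: [-0.6, 0.3, -3.9]
width: 0.0258
```

Emit:
{"api": "move_arm", "payload": {
  "plan": [
    [0.6,0,0,0,0,0,0],
    [0.6,0,0,0,0,0,0],
    [0.6,0,0,0,0,0,0],
    [0.6,0,0,0,0,0,0],
    [0.6,0,0,0,0,0,0],
    [0.6,0,0,0,0,0,0]
  ]
}}

```text
time_s: 11.77
position: [0.5972, -0.0112, 0.2062]
ee_rot: [0.689, 0.171, 0.686, -0.159]
wrist_force: [-0.6, 0.1, -0.3]
width: 0.0506
```

```bash
python3 -c "
from pose import *
p()"
```

```text
t 11.7667 pos [ 0.5972 -0.0112  0.2062] jaw az -27.1 x [ 0.008  0.016 -1.   ] F [-0.57  0.09 -0.35] T [-0.15  0.08 -0.02] w 0.0506 q [-0.56  0.31  0.63  1.61 -0.21  1.28 -0.37]
```

Emit:
{"api": "move_arm", "payload": {
  "plan": [
    [0.6,0,0,0.5,0,0,0],
    [0.6,0,0,2,0,0,0],
    [0.6,0,0,3,0,0,6],
    [0.6,0,0,3,0,0,7],
    [0.6,0,0,0,0,0,7],
    [0.6,0,0,0,0,0,7],
    [0.6,0,0,0,0,0,0],
    [0.6,0,0,0,0,0,0]
  ]
}}

```text
time_s: 12.43
position: [0.597, -0.0113, 0.2912]
ee_rot: [0.707, 0.008, 0.707, 0.004]
wrist_force: [0.0, -0.7, 0.0]
width: 0.052
```

Run:
```python
from pose import *
s=p();ci=camera_info('wrist');im=read_camera('wrist');save('w5',im)
print(w2px(ci,[[.5203,.0256,.244],[.596,-.013,.224]]))
for d in trace('wrist','crank_handle')[:2]: print(d['confidence'],d['centre'],d['mask'].sum())
```

```text
t 12.4333 pos [ 0.597  -0.0113  0.2912] jaw az -0.3 x [ 0.     0.018 -1.   ] F [ 0.   -0.7   0.01] T [-0.1   0.08  0.06] w 0.052 q [-0.51  0.26  0.58  1.47 -0.16  1.45  0.06]
[[201.59870302 172.74493145]
 [316.27736849 218.83859523]]
0.73 [278.8, 183.6] 5115
0.68 [321.6, 162.0] 12958
```

View pics/w5.png

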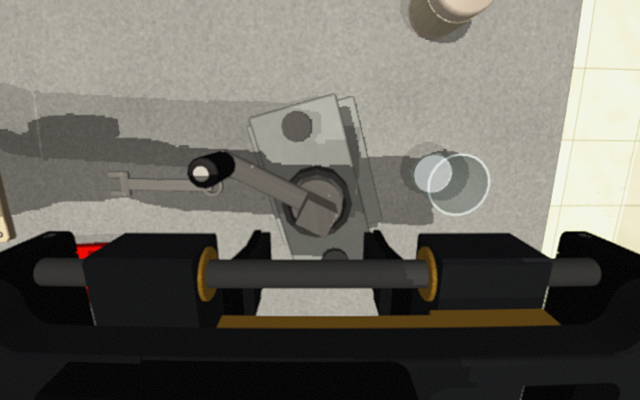

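Handle top is at (202,172.5) against (201.6,172.7) predicted, and the boss is at (317,215), so the crank sits in the well as expected. I'll move over the handle.

Emit:
{"api": "move_arm", "payload": {
  "plan": [
    [0.6,-2.6,1.2,0,-1,0,0],
    [0.6,-2.6,1.2,0,0,0,0],
    [0.6,-2.47,1.29,0,0,0,0],
    [0.6,0,0,0,0,0,0],
    [0.6,0,0,-2,0,0,0],
    [0.6,0,0,0,0,0,0],
    [0.6,0,0,0,0,0,0]
  ]
}}

```text
time_s: 13.12
position: [0.5199, 0.0256, 0.2706]
ee_rot: [0.706, 0.001, 0.708, -0.001]
wrist_force: [0.1, -0.3, 0.5]
width: 0.0522
```

Emit:
{"api": "move_arm", "payload": {
  "plan": [
    [0.6,0,0,-2,0,0,0],
    [0.6,0,0,-2,0,0,0],
    [0.6,0,0,-1.8,0,0,0],
    [0.6,0,0,0,0,0,0],
    [0.6,0,0,0,0,0,0]
  ]
}}

```text
time_s: 13.53
position: [0.5204, 0.0254, 0.2134]
ee_rot: [0.707, 0.001, 0.707, -0.001]
wrist_force: [0.2, 0.6, 0.3]
width: 0.0522
```

Emit:
{"api": "move_arm", "payload": {
  "plan": [
    [0,0,0,0,0,0,0],
    [0,0,0,0,0,0,0],
    [0,0,0,0,0,0,0],
    [0,0,0,0,0,0,0],
    [0,0,0,0,0,0,0],
    [0,0,0,0,0,0,0],
    [0,0,0,0,0,0,0],
    [0,0,0,0,0,0,0]
  ]
}}

```text
time_s: 14.2
position: [0.5205, 0.0257, 0.2133]
ee_rot: [0.707, 0.0, 0.707, -0.0]
wrist_force: [-0.2, 0.2, 1.1]
width: 0.0214
```

```bash
python3 -c "
from pose import *
s=p()
d=s['position'][:2]-[.596,-.013];print(np.hypot(*d),np.degrees(np.arctan2(d[1],d[0])))"
```

```text
t 14.2 pos [0.5205 0.0257 0.2133] jaw az -0.1 x [ 0.  0. -1.] F [-0.25  0.21  1.08] T [-0.14  0.02  0.03] w 0.0214 q [-0.63  0.11  0.54  1.78 -0.06  1.26 -0.08]
0.08487136726904201 152.83752097512547
```

```bash
cat > wind.py <<'E'
import sys
from pose import *
C=np.array([.596,-.013])
def go(n,st,a0=None):
    s=read_state();P=s['position'][:2];d=P-C;a=np.degrees(np.arctan2(d[1],d[0]))%360;u=d/np.hypot(*d);tg=np.array([u[1],-u[0]])
    F=s['wrist_force']
    print('t',round(s['time_s'],2),'az',a.round(2),'r',np.hypot(*d).round(4),'z',s['position'][2].round(4),'Frad',(F[:2]@u).round(2),'Ftan(cw)',(F[:2]@tg).round(2),'Fz',F[2].round(2))
    p0=P;
    for k in range(1,n+1):
        b=np.radians(a-st*k);q=C+.085*np.array([np.cos(b),np.sin(b)]);e=np.round((q-p0)*100,2);p0=p0+e/100;print(list(e),end=' ')
    print()
if __name__=='__main__': go(int(sys.argv[1]),float(sys.argv[2]))
E
python3 wind.py 7 8
```

```text
t 14.2 az 152.84 r 0.0849 z 0.2133 Frad 0.32 Ftan(cw) 0.08 Fz 1.08
[np.float64(0.6), np.float64(1.02)] [np.float64(0.75), np.float64(0.92)] [np.float64(0.87), np.float64(0.81)] [np.float64(0.97), np.float64(0.67)] [np.float64(1.06), np.float64(0.54)] [np.float64(1.12), np.float64(0.38)] [np.float64(1.17), np.float64(0.23)]
```

Emit:
{"api": "move_arm", "payload": {
  "plan": [
    [0,0.6,1.02,0,0,0,0],
    [0,0.75,0.92,0,0,0,0],
    [0,0.87,0.81,0,0,0,0],
    [0,0.97,0.67,0,0,0,0],
    [0,0,0,0,0,0,0],
    [0,0,0,0,0,0,0]
  ]
}}

```text
time_s: 14.7
position: [0.5527, 0.0608, 0.2128]
ee_rot: [0.707, -0.0, 0.707, -0.0]
wrist_force: [-2.4, -0.3, 4.3]
width: 0.0215
```

```bash
python3 wind.py 7 10 | sed 's/np.float64//g'
```

```text
t 14.7 az 120.43 r 0.0856 z 0.2128 Frad 0.93 Ftan(cw) -2.23 Fz 4.3
[(1.37), (0.59)] [(1.43), (0.39)] [(1.47), (0.14)] [(1.48), (-0.12)] [(1.43), (-0.37)] [(1.35), (-0.62)] [(1.22), (-0.84)]
```

Emit:
{"api": "move_arm", "payload": {
  "plan": [
    [0,1.37,0.59,0.03,0,0,0],
    [0,1.43,0.39,0.02,0,0,0],
    [0,1.47,0.14,0,0,0,0],
    [0,1.48,-0.12,0,0,0,0],
    [0,1.43,-0.37,0,0,0,0],
    [0,1.35,-0.62,0,0,0,0],
    [0,0,0,0,0,0,0],
    [0,0,0,0,0,0,0]
  ]
}}

```text
time_s: 15.37
position: [0.638, 0.0617, 0.2136]
ee_rot: [0.707, 0.001, 0.707, 0.001]
wrist_force: [-0.9, 4.7, 1.7]
width: 0.0215
```

```bash
python3 wind.py 8 10 | sed 's/np.float64//g'
```

```text
t 15.37 az 60.62 r 0.0857 z 0.2136 Frad 3.67 Ftan(cw) -3.13 Fz 1.71
[(1.19), (-0.9)] [(1.06), (-1.03)] [(0.86), (-1.21)] [(0.64), (-1.33)] [(0.4), (-1.43)] [(0.15), (-1.47)] [(-0.12), (-1.48)] [(-0.37), (-1.44)]
```

```bash
sed -i 's/C=np.array.*/C=np.array([.5966,-.0122])/' wind.py; python3 wind.py 8 10 | sed 's/np.float64//g'
```

```text
t 15.37 az 60.71 r 0.0847 z 0.2136 Frad 3.68 Ftan(cw) -3.13 Fz 1.71
[(1.24), (-0.81)] [(1.06), (-1.03)] [(0.86), (-1.21)] [(0.65), (-1.33)] [(0.4), (-1.43)] [(0.15), (-1.47)] [(-0.11), (-1.48)] [(-0.37), (-1.43)]
```

Emit:
{"api": "move_arm", "payload": {
  "plan": [
    [0,1.24,-0.81,0,0,0,0],
    [0,1.06,-1.03,0,0,0,0],
    [0,0.86,-1.21,0,0,0,0],
    [0,0.65,-1.33,0,0,0,0],
    [0,0.4,-1.43,0,0,0,0],
    [0,0.15,-1.47,0,0,0,0],
    [0,0,0,0,0,0,0],
    [0,0,0,0,0,0,0]
  ]
}}

```text
time_s: 16.03
position: [0.6815, -0.0124, 0.2138]
ee_rot: [0.708, 0.001, 0.706, -0.0]
wrist_force: [2.3, 2.8, 1.1]
width: 0.0214
```

```bash
python3 wind.py 8 10 | sed 's/np.float64//g'
```

```text
t 16.03 az 359.88 r 0.0849 z 0.2138 Frad 2.3 Ftan(cw) -2.78 Fz 1.13
[(-0.13), (-1.48)] [(-0.38), (-1.43)] [(-0.63), (-1.34)] [(-0.85), (-1.21)] [(-1.05), (-1.05)] [(-1.22), (-0.84)] [(-1.34), (-0.63)] [(-1.44), (-0.38)]
```

Emit:
{"api": "move_arm", "payload": {
  "plan": [
    [0,-0.1,-1.48,0,0,0,0],
    [0,-0.36,-1.43,0,0,0,0],
    [0,-0.61,-1.34,0,0,0,0],
    [0,0,0,0,0,0,0],
    [0,0,0,0,0,0,0]
  ]
}}

```text
time_s: 16.45
position: [0.6705, -0.0546, 0.2137]
ee_rot: [0.707, 0.0, 0.707, -0.0]
wrist_force: [3.7, 1.0, 0.2]
width: 0.0213
```

```bash
sed -i 's/C=np.array.*/C=np.array([.5969,-.0122])/' wind.py; python3 wind.py 2 3 | sed 's/np.float64//g'
```

```text
t 16.45 az 330.05 r 0.085 z 0.2137 Frad 2.73 Ftan(cw) -2.74 Fz 0.25
[(-0.23), (-0.38)] [(-0.25), (-0.37)]
```

```bash
python3 wind.py 26 6 | sed 's/np.float64//g;s/\] \[/]\n[/g' | cat -n
```

```text
1	t 16.45 az 330.05 r 0.085 z 0.2137 Frad 2.73 Ftan(cw) -2.74 Fz 0.25
     2	[(-0.48), (-0.75)]
     3	[(-0.56), (-0.69)]
     4	[(-0.63), (-0.63)]
     5	[(-0.69), (-0.56)]
     6	[(-0.75), (-0.49)]
     7	[(-0.79), (-0.4)]
     8	[(-0.83), (-0.32)]
     9	[(-0.86), (-0.23)]
    10	[(-0.88), (-0.14)]
    11	[(-0.88), (-0.05)]
    12	[(-0.89), (0.05)]
    13	[(-0.88), (0.14)]
    14	[(-0.86), (0.23)]
    15	[(-0.83), (0.31)]
    16	[(-0.8), (0.41)]
    17	[(-0.74), (0.48)]
    18	[(-0.69), (0.56)]
    19	[(-0.63), (0.63)]
    20	[(-0.56), (0.69)]
    21	[(-0.49), (0.75)]
    22	[(-0.4), (0.79)]
    23	[(-0.32), (0.83)]
    24	[(-0.23), (0.86)]
    25	[(-0.14), (0.88)]
    26	[(-0.05), (0.89)]
    27	[(0.04), (0.88)]
```

Emit:
{"api": "move_arm", "payload": {
  "plan": [
    [0,-0.23,-0.38,0,0,0,0],
    [0,-0.25,-0.37,0,0,0,0],
    [0,0,0,0,0,0,0],
    [0,0,0,0,0,0,0]
  ]
}}

```text
time_s: 16.78
position: [0.6663, -0.0613, 0.2137]
ee_rot: [0.708, -0.0, 0.707, 0.0]
wrist_force: [4.5, 2.1, 0.6]
width: 0.0212
```

Emit:
{"api": "move_arm", "payload": {
  "plan": [
    [0,-0.56,-0.69,0,0,0,0],
    [0,0,0,0,0,0,0],
    [0,0,0,0,0,0,0],
    [0,0,0,0,0,0,0]
  ]
}}

```text
time_s: 17.12
position: [0.6603, -0.0691, 0.2135]
ee_rot: [0.707, 0.0, 0.707, -0.0]
wrist_force: [3.3, 1.8, -0.5]
width: 0.0208
```

```bash
python3 wind.py 2 3 | sed 's/np.float64//g'
```

```text
t 17.12 az 318.1 r 0.0852 z 0.2135 Frad 1.28 Ftan(cw) -3.56 Fz -0.46
[(-0.32), (-0.31)] [(-0.32), (-0.31)]
```

Emit:
{"api": "move_arm", "payload": {
  "plan": [
    [0,-0.63,-0.63,0,0,0,0],
    [0,0,0,0,0,0,0],
    [0,0,0,0,0,0,0]
  ]
}}

```text
time_s: 17.37
position: [0.6537, -0.0757, 0.2135]
ee_rot: [0.707, 0.0, 0.707, -0.0]
wrist_force: [2.0, 1.2, 0.3]
width: 0.0214
```

```bash
python3 wind.py 2 3 | sed 's/np.float64//g'
```

```text
t 17.37 az 311.82 r 0.0852 z 0.2135 Frad 0.41 Ftan(cw) -2.26 Fz 0.3
[(-0.36), (-0.27)] [(-0.35), (-0.27)]
```

Emit:
{"api": "move_arm", "payload": {
  "plan": [
    [0,-0.7,-0.55,0,0,0,0],
    [0,0,0,0,0,0,0],
    [0,0,0,0,0,0,0]
  ]
}}

```text
time_s: 17.62
position: [0.6468, -0.0813, 0.2135]
ee_rot: [0.707, 0.0, 0.707, -0.0]
wrist_force: [2.6, 1.5, 0.5]
width: 0.021
```

```bash
python3 wind.py 2 3 | sed 's/np.float64//g'
```

```text
t 17.62 az 305.84 r 0.0852 z 0.2135 Frad 0.32 Ftan(cw) -2.96 Fz 0.49
[(-0.38), (-0.23)] [(-0.38), (-0.23)]
```

Emit:
{"api": "move_arm", "payload": {
  "plan": [
    [0,-0.76,-0.47,0,0,0,0],
    [0,0,0,0,0,0,0],
    [0,0,0,0,0,0,0]
  ]
}}

```text
time_s: 17.87
position: [0.6393, -0.0861, 0.2135]
ee_rot: [0.707, 0.0, 0.707, -0.0]
wrist_force: [3.1, 0.8, -0.6]
width: 0.021
```

Emit:
{"api": "move_arm", "payload": {
  "plan": [
    [0,-0.8,-0.39,0,0,0,0],
    [0,0,0,0,0,0,0],
    [0,0,0,0,0,0,0]
  ]
}}

```text
time_s: 18.12
position: [0.6314, -0.0901, 0.2136]
ee_rot: [0.707, 0.0, 0.707, -0.001]
wrist_force: [3.6, -0.4, 0.8]
width: 0.0214
```

Emit:
{"api": "move_arm", "payload": {
  "plan": [
    [0,-0.84,-0.31,0,0,0,0],
    [0,0,0,0,0,0,0],
    [0,0,0,0,0,0,0]
  ]
}}

```text
time_s: 18.37
position: [0.623, -0.0933, 0.2136]
ee_rot: [0.707, 0.0, 0.707, -0.001]
wrist_force: [3.3, -0.4, 1.1]
width: 0.0212
```

Emit:
{"api": "move_arm", "payload": {
  "plan": [
    [0,-0.86,-0.22,0,0,0,0],
    [0,0,0,0,0,0,0],
    [0,0,0,0,0,0,0]
  ]
}}

```text
time_s: 18.62
position: [0.6144, -0.0955, 0.2136]
ee_rot: [0.707, 0.0, 0.707, -0.001]
wrist_force: [3.4, -1.3, -0.3]
width: 0.0213
```

```bash
python3 wind.py 2 3 | sed 's/np.float64//g'
```

```text
t 18.62 az 281.86 r 0.0852 z 0.2136 Frad 1.96 Ftan(cw) -3.06 Fz -0.33
[(-0.44), (-0.07)] [(-0.44), (-0.05)]
```

Emit:
{"api": "move_arm", "payload": {
  "plan": [
    [0,-0.88,-0.13,0,0,0,0],
    [0,0,0,0,0,0,0],
    [0,0,0,0,0,0,0]
  ]
}}

```text
time_s: 18.87
position: [0.6056, -0.0969, 0.2137]
ee_rot: [0.707, 0.0, 0.707, -0.001]
wrist_force: [3.9, -2.2, -0.5]
width: 0.0211
```

Emit:
{"api": "move_arm", "payload": {
  "plan": [
    [0,-0.89,-0.03,0,0,0,0],
    [0,0,0,0,0,0,0],
    [0,0,0,0,0,0,0]
  ]
}}

```text
time_s: 19.12
position: [0.5967, -0.0973, 0.2137]
ee_rot: [0.707, 0.0, 0.707, -0.001]
wrist_force: [4.2, -2.5, 1.8]
width: 0.0211
```

Emit:
{"api": "move_arm", "payload": {
  "plan": [
    [0,-0.89,0.07,0,0,0,0],
    [0,0,0,0,0,0,0],
    [0,0,0,0,0,0,0]
  ]
}}

```text
time_s: 19.37
position: [0.5878, -0.0967, 0.2137]
ee_rot: [0.707, 0.0, 0.707, -0.001]
wrist_force: [3.0, -3.3, 1.7]
width: 0.021
```

```bash
python3 wind.py 2 3 | sed 's/np.float64//g'
```

```text
t 19.37 az 263.82 r 0.085 z 0.2137 Frad 2.96 Ftan(cw) -3.31 Fz 1.67
[(-0.44), (0.06)] [(-0.44), (0.08)]
```

Emit:
{"api": "move_arm", "payload": {
  "plan": [
    [0,-0.88,0.1,0,0,0,0],
    [0,0,0,0,0,0,0],
    [0,0,0,0,0,0,0]
  ]
}}

```text
time_s: 19.62
position: [0.579, -0.0954, 0.2136]
ee_rot: [0.707, 0.0, 0.707, -0.0]
wrist_force: [3.2, -3.6, 0.9]
width: 0.0216
```

Emit:
{"api": "move_arm", "payload": {
  "plan": [
    [0,-0.87,0.18,0,0,0,0],
    [0,0,0,0,0,0,0],
    [0,0,0,0,0,0,0]
  ]
}}

```text
time_s: 19.87
position: [0.5703, -0.0932, 0.2135]
ee_rot: [0.707, 0.0, 0.707, -0.0]
wrist_force: [3.7, -2.2, 1.3]
width: 0.0212
```

```bash
python3 wind.py 2 3 | sed 's/np.float64//g'
```

```text
t 19.87 az 251.82 r 0.0853 z 0.2135 Frad 0.96 Ftan(cw) -4.2 Fz 1.33
[(-0.41), (0.18)] [(-0.41), (0.17)]
```

Emit:
{"api": "move_arm", "payload": {
  "plan": [
    [0,-0.7,0.28,0,0,0,0],
    [0,0,0,0,0,0,0],
    [0,0,0,0,0,0,0]
  ]
}}

```text
time_s: 20.12
position: [0.5633, -0.0906, 0.2135]
ee_rot: [0.707, 0.0, 0.707, -0.0]
wrist_force: [3.1, -2.0, -0.1]
width: 0.0213
```

```bash
python3 wind.py 2 3 | sed 's/np.float64//g'
```

```text
t 20.12 az 246.79 r 0.0853 z 0.2135 Frad 0.64 Ftan(cw) -3.69 Fz -0.08
[(-0.39), (0.21)] [(-0.4), (0.21)]
```

Emit:
{"api": "move_arm", "payload": {
  "plan": [
    [0,-0.8,0.4,0,0,0,0],
    [0,0,0,0,0,0,0],
    [0,0,0,0,0,0,0]
  ]
}}

```text
time_s: 20.37
position: [0.5552, -0.0866, 0.2135]
ee_rot: [0.707, 0.0, 0.707, -0.0]
wrist_force: [3.3, -2.2, 0.1]
width: 0.0211
```

Emit:
{"api": "move_arm", "payload": {
  "plan": [
    [0,-0.75,0.48,0,0,0,0],
    [0,0,0,0,0,0,0],
    [0,0,0,0,0,0,0]
  ]
}}

```text
time_s: 20.62
position: [0.5477, -0.0819, 0.2135]
ee_rot: [0.707, 0.0, 0.707, -0.0]
wrist_force: [3.5, -2.0, -0.8]
width: 0.0213
```

Emit:
{"api": "move_arm", "payload": {
  "plan": [
    [0,-0.7,0.55,0,0,0,0],
    [0,0,0,0,0,0,0],
    [0,0,0,0,0,0,0]
  ]
}}

```text
time_s: 20.87
position: [0.5407, -0.0764, 0.2135]
ee_rot: [0.707, 0.0, 0.707, -0.0]
wrist_force: [3.1, -1.0, -0.3]
width: 0.0212
```

```bash
python3 wind.py 2 3 | sed 's/np.float64//g'
```

```text
t 20.87 az 228.79 r 0.0853 z 0.2135 Frad -1.26 Ftan(cw) -2.96 Fz -0.35
[(-0.31), (0.32)] [(-0.31), (0.32)]
```

Emit:
{"api": "move_arm", "payload": {
  "plan": [
    [0,-0.62,0.64,0,0,0,0],
    [0,0,0,0,0,0,0],
    [0,0,0,0,0,0,0]
  ]
}}

```text
time_s: 21.12
position: [0.5344, -0.0702, 0.2135]
ee_rot: [0.707, 0.0, 0.707, -0.0]
wrist_force: [2.2, -2.0, 0.6]
width: 0.0208
```

Emit:
{"api": "move_arm", "payload": {
  "plan": [
    [0,-0.56,0.69,0,0,0,0],
    [0,0,0,0,0,0,0],
    [0,0,0,0,0,0,0]
  ]
}}

```text
time_s: 21.37
position: [0.5288, -0.0634, 0.2135]
ee_rot: [0.707, 0.0, 0.707, -0.0]
wrist_force: [1.8, -3.2, -0.4]
width: 0.0214
```

Emit:
{"api": "move_arm", "payload": {
  "plan": [
    [0,-0.49,0.74,0,0,0,0],
    [0,0,0,0,0,0,0],
    [0,0,0,0,0,0,0]
  ]
}}

```text
time_s: 21.62
position: [0.5238, -0.056, 0.2135]
ee_rot: [0.707, 0.0, 0.707, -0.0]
wrist_force: [1.3, -3.4, 0.1]
width: 0.0215
```

```bash
python3 wind.py 2 3 | sed 's/np.float64//g'
```

```text
t 21.62 az 210.94 r 0.0852 z 0.2135 Frad 0.64 Ftan(cw) -3.6 Fz 0.08
[(-0.2), (0.4)] [(-0.2), (0.4)]
```

Emit:
{"api": "move_arm", "payload": {
  "plan": [
    [0,-0.4,0.8,0,0,0,0],
    [0,0,0,0,0,0,0],
    [0,0,0,0,0,0,0]
  ]
}}

```text
time_s: 21.87
position: [0.5197, -0.0481, 0.2135]
ee_rot: [0.707, 0.0, 0.707, -0.0]
wrist_force: [-0.7, -4.0, 1.4]
width: 0.0214
```

Emit:
{"api": "move_arm", "payload": {
  "plan": [
    [0,-0.32,0.83,0,0,0,0],
    [0,0,0,0,0,0,0],
    [0,0,0,0,0,0,0]
  ]
}}

```text
time_s: 22.12
position: [0.5164, -0.0397, 0.2135]
ee_rot: [0.707, 0.0, 0.707, -0.0]
wrist_force: [-2.4, -3.5, 2.3]
width: 0.0213
```

Emit:
{"api": "move_arm", "payload": {
  "plan": [
    [0,-0.28,0.85,0,0,0,0],
    [0,0,0,0,0,0,0],
    [0,0,0,0,0,0,0]
  ]
}}

```text
time_s: 22.37
position: [0.5138, -0.031, 0.2135]
ee_rot: [0.707, 0.0, 0.707, -0.0]
wrist_force: [-0.4, -3.4, 0.9]
width: 0.0213
```

```bash
python3 wind.py 2 3 | sed 's/np.float64//g'
```

```text
t 22.37 az 192.73 r 0.0852 z 0.2135 Frad 1.18 Ftan(cw) -3.25 Fz 0.9
[(-0.07), (0.44)] [(-0.07), (0.44)]
```

Emit:
{"api": "move_arm", "payload": {
  "plan": [
    [0,-0.15,0.88,0,0,0,0],
    [0,0,0,0,0,0,0],
    [0,0,0,0,0,0,0]
  ]
}}

```text
time_s: 22.62
position: [0.5123, -0.0222, 0.2135]
ee_rot: [0.707, 0.0, 0.707, -0.0]
wrist_force: [-0.2, -3.0, 0.9]
width: 0.021
```

Emit:
{"api": "move_arm", "payload": {
  "plan": [
    [0,-0.05,0.89,0,0,0,0],
    [0,0,0,0,0,0,0],
    [0,0,0,0,0,0,0]
  ]
}}

```text
time_s: 22.87
position: [0.5118, -0.0133, 0.2135]
ee_rot: [0.707, 0.0, 0.707, -0.0]
wrist_force: [-1.4, -2.9, 1.1]
width: 0.0215
```

Emit:
{"api": "move_arm", "payload": {
  "plan": [
    [0,0.04,0.89,0,0,0,0],
    [0,0,0,0,0,0,0],
    [0,0,0,0,0,0,0]
  ]
}}

```text
time_s: 23.12
position: [0.5122, -0.0044, 0.2135]
ee_rot: [0.707, 0.0, 0.707, -0.0]
wrist_force: [-1.4, -2.9, 1.1]
width: 0.021
```

Emit:
{"api": "move_arm", "payload": {
  "plan": [
    [0,0.12,0.88,0,0,0,0],
    [0,0,0,0,0,0,0],
    [0,0,0,0,0,0,0]
  ]
}}

```text
time_s: 23.37
position: [0.5134, 0.0044, 0.2135]
ee_rot: [0.707, 0.0, 0.707, -0.0]
wrist_force: [-2.1, -3.6, 0.9]
width: 0.0213
```

```bash
python3 wind.py 2 3 | sed 's/np.float64//g'
```

```text
t 23.37 az 168.79 r 0.0851 z 0.2135 Frad 1.38 Ftan(cw) -3.99 Fz 0.93
[(0.11), (0.43)] [(0.12), (0.43)]
```

Emit:
{"api": "move_arm", "payload": {
  "plan": [
    [0,0.22,0.86,0,0,0,0],
    [0,0,0,0,0,0,0],
    [0,0,0,0,0,0,0]
  ]
}}

```text
time_s: 23.62
position: [0.5156, 0.013, 0.2135]
ee_rot: [0.707, 0.0, 0.707, -0.0]
wrist_force: [-1.0, -2.3, 0.1]
width: 0.0213
```

```bash
python3 wind.py 2 2 | sed 's/np.float64//g'
```

```text
t 23.62 az 162.81 r 0.0851 z 0.2135 Frad 0.28 Ftan(cw) -2.45 Fz 0.09
[(0.1), (0.28)] [(0.1), (0.28)]
```

Emit:
{"api": "move_arm", "payload": {
  "plan": [
    [0,0.3,0.84,0,0,0,0],
    [0,0,0,0,0,0,0],
    [0,0,0,0,0,0,0]
  ]
}}

```text
time_s: 23.87
position: [0.5183, 0.0207, 0.2134]
ee_rot: [0.707, 0.0, 0.707, -0.001]
wrist_force: [-3.3, -4.7, 1.4]
width: 0.0213
```

```bash
python3 wind.py 2 2 | sed 's/np.float64//g'
```

```text
t 23.87 az 157.25 r 0.0852 z 0.2134 Frad 1.25 Ftan(cw) -5.62 Fz 1.37
[(0.14), (0.26)] [(0.12), (0.27)]
```

Emit:
{"api": "move_arm", "payload": {
  "plan": [
    [0,0.15,0.33,0,0,0,0],
    [0,0,0,0,0,0,0],
    [0,0,0,0,0,0,0]
  ]
}}

```text
time_s: 24.12
position: [0.5194, 0.0233, 0.2133]
ee_rot: [0.707, 0.0, 0.708, -0.001]
wrist_force: [-7.0, -7.2, 2.1]
width: 0.0213
```

```bash
python3 wind.py 2 1 | sed 's/np.float64//g'
```

```text
t 24.12 az 155.35 r 0.0852 z 0.2133 Frad 3.41 Ftan(cw) -9.47 Fz 2.08
[(0.08), (0.12)] [(0.07), (0.14)]
```

Emit:
{"api": "move_arm", "payload": {
  "plan": [
    [0,0,0,0,0,0,0],
    [0,0,0,0,0,0,0],
    [0,0,0,0,0,0,0]
  ]
}}

```text
time_s: 24.37
position: [0.5194, 0.0233, 0.2134]
ee_rot: [0.707, 0.0, 0.708, -0.001]
wrist_force: [-5.3, -5.5, 1.2]
width: 0.0213
```

```bash
python3 wind.py 2 1 | sed 's/np.float64//g'
```

```text
t 24.37 az 155.37 r 0.0852 z 0.2134 Frad 2.55 Ftan(cw) -7.23 Fz 1.24
[(0.08), (0.13)] [(0.07), (0.13)]
```

Emit:
{"api": "move_arm", "payload": {
  "plan": [
    [0,0.07,0.15,0,0,0,0],
    [0,0,0,0,0,0,0],
    [0,0,0,0,0,0,0]
  ]
}}

```text
time_s: 24.62
position: [0.5199, 0.0245, 0.2133]
ee_rot: [0.706, 0.0, 0.708, -0.001]
wrist_force: [-7.1, -7.3, 2.9]
width: 0.0215
```

```bash
python3 wind.py 2 1 | sed 's/np.float64//g'
```

```text
t 24.62 az 154.49 r 0.0853 z 0.2133 Frad 3.25 Ftan(cw) -9.64 Fz 2.9
[(0.09), (0.12)] [(0.07), (0.13)]
```

About 9.6 N at the handle with the crank held, which is the nip wanted. I'll back off gently to unload the spring, then release and rise.

Emit:
{"api": "move_arm", "payload": {
  "plan": [
    [0,-0.12,-0.28,0,0,0,0],
    [0,-0.12,-0.28,0,0,0,0],
    [0,-0.11,-0.26,0,0,0,0],
    [0,0,0,0,0,0,0],
    [0,0,0,0,0,0,0]
  ]
}}

```text
time_s: 25.03
position: [0.5172, 0.0178, 0.2135]
ee_rot: [0.707, 0.001, 0.707, -0.0]
wrist_force: [-2.8, -4.3, 0.0]
width: 0.0214
```

Emit:
{"api": "move_arm", "payload": {
  "plan": [
    [0.6,0,0,0,0,0,0],
    [0.6,0,0,0,0,0,0],
    [0.6,0,0,0,0,0,0],
    [0.6,0,0,0,0,0,0],
    [0.6,0,0,0,0,0,0],
    [0.6,0,0,0,0,0,0],
    [0.6,0,0,0,0,0,0]
  ]
}}

```text
time_s: 25.62
position: [0.5175, 0.0183, 0.2136]
ee_rot: [0.707, 0.0, 0.707, -0.0]
wrist_force: [0.2, 0.4, 0.1]
width: 0.0511
```

Emit:
{"api": "move_arm", "payload": {
  "plan": [
    [0.6,0,0,1,0,0,0],
    [0.6,0,0,2,0,0,0],
    [0.6,0,0,3,0,0,0],
    [0.6,0,0,3,0,0,0],
    [0.6,0.4,-2.5,0,0,0,0],
    [0.6,3,-2.5,0,0,0,0],
    [0.6,3,0,0,0,0,0],
    [0.6,0,0,0,0,0,0]
  ]
}}

```text
time_s: 26.28
position: [0.5844, -0.0326, 0.3027]
ee_rot: [0.707, 0.0, 0.707, -0.001]
wrist_force: [-0.5, 0.8, -0.7]
width: 0.052
```

Run:
```python
from pose import *
s=p();ci=camera_info('wrist');im=read_camera('wrist');save('w6',im)
a=np.radians(157);C=[.5967,-.0125]
print(w2px(ci,[[C[0]+.085*np.cos(a),C[1]+.085*np.sin(a),.244],[*C,.224]]))
sc=read_camera('scene')[185:285,270:370]
save('fin',np.hstack([im[:300,100:500],cv2.resize(sc,(300,300),interpolation=cv2.INTER_CUBIC)]))
```

```text
t 26.2833 pos [ 0.5844 -0.0326  0.3027] jaw az -0.1 x [-0.    -0.002 -1.   ] F [-0.45  0.8  -0.68] T [-0.03  0.1   0.02] w 0.052 q [-0.49  0.23  0.57  1.48 -0.12  1.47  0.07]
[[220.66052732 144.43998704]
 [333.55945946 185.47233812]]
```

View pics/fin.png

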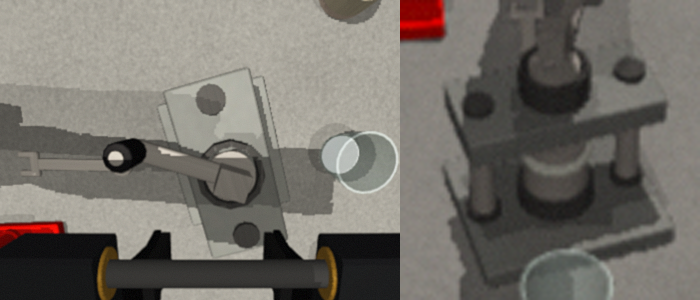

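The final view shows the crank upright in the well with its boss at about (334,181). The handle at about (216,157) sprang back about 6°, which fits the spring simply unloading. The ram touches the lid, and the gripper is clear above. I'm handing in.

```bash
python3 -c "
from cell import *
print(close_job())"
```

```text
the job is handed in; nothing more can be done
None
```

I fitted the grey crank onto the press and wound it home. I nipped it tight and let go with the crank seated, then handed the job in at about 26 s; no verdict was reported.

- **Fitting:** I turned the crank about 27° to match the hex and lowered it in steps of 2–3 mm or less. I felt no contact with the hex on the way down. It ended about where the well floor should be, and the handle and boss then showed where I predicted.
- **Winding:** It took about 353° clockwise at 2–4 N before the force rose at the stop. The total angle is close to the longest expected, meaning the ram started near fully up.
- **Tightening:** The last nip measured about 9.6 N at the handle. Readings swing by a newton or two: an earlier hold read 9.5 N and then 7.2 N, so I added about 1°.
- **Last checks:** After release the handle sprang back about 6°, which fits the torsion spring unloading. In the final pictures the crank stands in the well, the ram looks down on the lid and the gripper is clear. What I could see of the beaker and spanner looked untouched.

I could not read the ram, twist or sink values directly, so those rest on the measured forces and the pictures.

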